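# Night light off, battery charger on

### The arm

A 6-joint arm with a two-finger parallel gripper is mounted at the origin on a cart in front of the work surface, level with it; the furniture and walls round the work are solid. World frame = base frame: x ahead of the robot, y to its left, z up, the work surface at z = 0. Lengths are in m, angles in rad, forces in N, time in s.
With the tool pointing down it reaches from about 0.4 to 0.925 m from the base axis. Payload 12.5 kg.
Tool frame: the origin (TCP) lies at the very end of the fingers, on their centre line; the grasp point (between the pads) lies 19 mm behind it; z points along the fingers, y is the line along which they close (so a half turn about z gives the same grasp; the last joint's range is limited). The gripper opens to 95 mm and grips with 3 to 60 N. Pads are 20 mm wide; open, the fingers measure 119 mm over their backs; the gripper's body (75 mm by 180 mm) begins 59 mm behind the grasp point.
Start: joints at [-1.216, 0.491, 1.559, -0, 1.092, -0.106], TCP at [0.278, -0.56, 0.215] pointing down, gripper open.
Joint ranges: [-3.1, 3.1], [-0.84, 2.19], [0.05, 2.79], [-1.13, 4.28], [0.06, 2.93], [-2.69, 2.69]. Speed limits (rad/s): [2.22, 2.22, 2.79, 3.14, 3.14, 3.14].

### API

Orientations are given as [roll, pitch, yaw] about the fixed x, y, z axes, in that order (R = Rz(yaw) Ry(pitch) Rx(roll)).
In Python, from plant import get_obs, snapshot, get_calibration, finish_job, recognise, regions_of gives the robot as it stands.
- The arm moves only by the tool send_rows, never from a script. Its arguments are lists of equal length, an entry for each row: "translation": the shift along the tool's x, y, z each as a share of 150 mm, from -1 to 1, a list of three; "turn": the turn about the tool's z as a share of 360 degrees, from -1 to 1; "hand": the opening, from 0 (shut) to 1 (fully open). In form: {"translation": [[tx, ty, tz], ...], "turn": [turn, ...], "hand": [hand, ...]}. A call has 1 to 12 rows; each row is the pose to reach, as a shift and turn from the pose commanded when the call began, along the tool's axes at that moment, turning the shorter way round; what a row does not reach only later rows make up. A row lasts 1/10 s, in which the tool goes at most 50 mm and 8.59 degrees, less where a joint would pass 70% of its speed; a pose out of reach is approached as far as the arm can. A call with a number of a shift or a turn outside -1 to 1 is refused whole. A call with a gripper value outside its range is refused whole. The fingers move at their own pace and stop on an object; "squeeze" is the grip in N (left out, the last holds). Time passes only in rows, so rows that repeat a pose let the fingers close. It gives the time, the measured TCP pose, the force, the opening and the grip force at its end, in the units of the state.
- get_obs(): the state, without advancing time (a new reading comes with each control period).
- snapshot(name): name is "scene" or "top"; returns the picture (420x560x3 uint8, blue, green, red); there is no depth.
- get_calibration(name): a dict with "fx", "fy", "cx", "cy" (pixels), "T" (4x4, takes a point from camera to world coordinates). Camera axes: x right, y up, looking along -z (the intrinsics and any distortion apply to the point x, -y, -z); pixel columns grow to the right and rows downward; lengths in m; the calibration is good to about 2 mm. A picture is of the moment at which its call begins. get_calibration takes no time and is no camera call.
- finish_job(): hands the job in; it is judged then, once.
Trained networks look in the newest picture that a camera, given by its name, has taken for a name from the list of things; names that differ only in an ending like _2 or _b are one class to them, and where a whole thing is asked for, a point or a joint stands for the part that bears it (a point fixed in the world has none). Each returns a list of dicts, best first, with "score" (0 to 1); they miss things now and then, are a little off and sometimes report something else, mostly with a low value. They report only what shows in the picture. A call takes as long as a camera call. They do not tell look-alikes from the thing itself.
- recognise(camera, label): "point" ([row, column] in pixels, amid what is visible of it).
- regions_of(camera, label): "pixels" (420x560 bool, what is visible of it) and "point" ([row, column] in pixels, amid what is visible of it).
The state is a dict: "clock": time; "q": joint angles; "qvel": joint speeds; "joint_efforts": joint torques, N m; "eef_pos": TCP position; "eef_rot": TCP orientation; "force": force on the tool from outside, world axes, zero at the start; "torque": the same for the moment, N m; "finger_gap": finger opening in m; "grasp_force": force on a finger pad.
Only numpy, scipy, OpenCV 4.12 (cv2) and the standard library are available. Lean on these libraries where they do the work, as an engineer would, in place of code of your own. Each camera call takes 0.05 s, during which the arm holds its last target. There are 200 camera calls.

### The job

It is morning: on the worktop power unit, switch off the socket that the domed night light is plugged into and switch on the socket that the battery charger is plugged into, in either order. Press each rocker switch lightly with closed fingertips until it snaps over - the end toward the robot goes down for on, the far end for off. Leave the other two switches as they are, do not knock the plugged-in devices, the cup, the jar or the phone, and draw the hand clear.

Things in the scene. Friction and masses are not known exactly. Their poses are not given: they have to be found in the camera images.
- power_unit: black worktop power unit with four switched sockets in a row, aluminium end caps, screwed to the worktop: 284 mm long (its y axis), 112 mm deep (its x axis, from the switch side near the robot to the socket side), 36 mm high; origin at the centre of its underside. A short lead runs from its right end (-y) to a cable grommet. Which socket is in which of the four places changes
- night_light_socket: socket module that the night light is plugged into, fixed, 108 x 62 mm, black top at z = 36 mm. Origin: centre of its underside on the worktop; z up, x across the unit from the switch side (toward the robot) to the socket side. Its socket is centred at x = +26 mm; its rocker, x = -52 to -20 mm, pivots at x = -36 mm: press at x = -48 mm for on, x = -24 mm for off
- charger_socket: socket module that the battery charger is plugged into, fixed, 108 x 62 mm, black top at z = 36 mm. Origin: centre of its underside on the worktop; z up, x across the unit from the switch side (toward the robot) to the socket side. Its socket is centred at x = +26 mm; its rocker, x = -52 to -20 mm, pivots at x = -36 mm: press at x = -48 mm for on, x = -24 mm for off
- extender_socket: socket module that the wireless extender is plugged into, fixed, 108 x 62 mm, black top at z = 36 mm. Origin: centre of its underside on the worktop; z up, x across the unit from the switch side (toward the robot) to the socket side. Its socket is centred at x = +26 mm; its rocker, x = -52 to -20 mm, pivots at x = -36 mm: press at x = -48 mm for on, x = -24 mm for off
- empty_socket: socket module with nothing in it: three bare slots in a grey face, fixed, 108 x 62 mm, black top at z = 36 mm. Origin: centre of its underside on the worktop; z up, x across the unit from the switch side (toward the robot) to the socket side. Its socket is centred at x = +26 mm; its rocker, x = -52 to -20 mm, pivots at x = -36 mm: press at x = -48 mm for on, x = -24 mm for off
- night_light: night light: white 44 mm square base with a round domed cream diffuser, 47 mm high in all; origin at the centre of its underside, which lies 37 mm above the worktop at x = +26 mm of its socket module, same axes. Firmly plugged in
- charger: plug-in battery charger: white block 44 x 56 mm with two round battery cells lying side by side in its top, 42 mm high; origin at the centre of its underside, which lies 37 mm above the worktop at x = +26 mm of its socket module, same axes. Firmly plugged in
- extender: wireless extender: white block 44 x 46 x 40 mm with vent slits in its top and a flat stub aerial 51 mm high on either side; origin at the centre of its underside, which lies 37 mm above the worktop at x = +26 mm of its socket module, same axes. Firmly plugged in
- cup: small green cup with a handle, 65 x 94 x 52 mm, behind the unit; origin at the centre of its underside
- jar: glass jar with a yellow lid, 65 mm across, 95 mm high, behind the unit; origin at the centre of its underside
- phone: black phone lying face up right of the unit, 160 x 78 x 8 mm; origin at the centre of its underside
- night_light_switch (a joint): the night light's white rocker, 32 x 19 mm, a shallow V tipping at its middle: +0.15 on (robot-side half down, level at z = 40 mm; far end up at 45 mm), -0.15 off (far half level, robot-side end up). Sprung over its middle: about 4 N down, 12 mm from the pivot, on the half that stands up tips it; the finger goes down 4 mm to the stop at z = 40 mm and the switch snaps home and stays
- charger_switch (a joint): the battery charger's white rocker, 32 x 19 mm, a shallow V tipping at its middle: +0.15 on (robot-side half down, level at z = 40 mm; far end up at 45 mm), -0.15 off (far half level, robot-side end up). Sprung over its middle: about 4 N down, 12 mm from the pivot, on the half that stands up tips it; the finger goes down 4 mm to the stop at z = 40 mm and the switch snaps home and stays
- extender_switch (a joint): the wireless extender's white rocker, 32 x 19 mm, a shallow V tipping at its middle: +0.15 on (robot-side half down, level at z = 40 mm; far end up at 45 mm), -0.15 off (far half level, robot-side end up). Sprung over its middle: about 4 N down, 12 mm from the pivot, on the half that stands up tips it; the finger goes down 4 mm to the stop at z = 40 mm and the switch snaps home and stays
- empty_switch (a joint): the empty socket's white rocker, 32 x 19 mm, a shallow V tipping at its middle: +0.15 on (robot-side half down, level at z = 40 mm; far end up at 45 mm), -0.15 off (far half level, robot-side end up). Sprung over its middle: about 4 N down, 12 mm from the pivot, on the half that stands up tips it; the finger goes down 4 mm to the stop at z = 40 mm and the switch snaps home and stays
Mind the look-alikes: they are no part of the job. What is shaped like the jar but purple is not meant.

How it is judged:
By the outcome, as a careful person would: the job done as asked, in the order asked, and still so for the second after the job is handed in, with the robot touching nothing.
It also fails if it takes over 38 s, if anything falls off the work surface, if the arm or the gripper's body presses on something with over 40 N, if the wrist force passes 120 N, or if a joint passes its speed limit or range.

## Working session

There is one attempt and no reset: what is moved stays moved. The work goes in short steps, Python scripts to look and compute and a tool call to move; the robot and the scene stay as the last step left them, time stands still between calls to the robot, and variables do not carry over. Pictures are saved under pics/ and viewed, at most 10 in all, crops included, and the job is handed in when it is done.

Besides the shell and the picture viewer there is one more tool, called after "Request:" as name(argument=value, ...) on one line, values as JSON. send_rows: Moves the arm, as the interface text tells. Shift numbers are shares of 150 mm and turn numbers shares of 360 degrees, none past 1 either way. Its arguments: {"type":"object","properties":{"translation":{"type":"array","items":{"type":"array","items":{"type":"number","minimum":-1,"maximum":1}}},"turn":{"type":"array","items":{"type":"number","minimum":-1,"maximum":1}},"hand":{"type":"array","items":{"type":"number"}},"squeeze":{"type":"number"}},"required":["translation","turn","hand"]}

```bash
mkdir -p pics
python3 - <<'E'
from plant import *
import cv2,numpy as np
o=get_obs();print(o['clock'],o['eef_pos'],o['eef_rot'],o['finger_gap'])
for c in("top","scene"):
    cv2.imwrite(f"pics/{c}0.png",snapshot(c));k=get_calibration(c);print(c,{a:(np.round(b,4).tolist()) for a,b in k.items()})
    for l in("night_light","charger","extender","night_light_socket","charger_socket","empty_socket","extender_socket","night_light_switch","charger_switch","extender_switch","empty_switch") if c=="top" else ("night_light","charger","extender"):
        print(l,[(np.round(r['point']).tolist(),round(r['score'],2)) for r in recognise(c,l)[:4]])
E
```

```text
0.0 [ 0.27783557 -0.55956889  0.2140754 ] [-3.14048767e+00 -7.23916687e-05  4.60825549e-01] 0.09497738022123922
top {'fx': 444.0066, 'fy': 444.0066, 'cx': 273.13, 'cy': 211.4332, 'T': [[-0.006, 0.9966, -0.0821, 0.4853], [-0.9992, -0.0093, -0.0398, -0.1561], [-0.0404, 0.0818, 0.9958, 0.9231], [0.0, 0.0, 0.0, 1.0]]}
night_light [([215.0, 335.0], 0.74)]
charger [([196.0, 244.0], 0.83), ([222.0, 241.0], 0.17)]
extender [([203.0, 311.0], 0.85), ([206.0, 245.0], 0.4)]
night_light_socket [([225.0, 336.0], 0.93)]
charger_socket [([207.0, 246.0], 0.83)]
empty_socket [([218.0, 279.0], 0.73)]
extender_socket [([220.0, 304.0], 0.94), ([212.0, 337.0], 0.27)]
night_light_switch [([243.0, 329.0], 0.55)]
charger_switch [([220.0, 244.0], 0.67)]
extender_switch [([205.0, 308.0], 0.59), ([238.0, 302.0], 0.53)]
empty_switch [([229.0, 272.0], 0.68)]
scene {'fx': 411.989, 'fy': 411.989, 'cx': 279.23, 'cy': 211.0237, 'T': [[0.635, 0.2831, -0.7188, -0.0653], [-0.7724, 0.2467, -0.5852, -0.6352], [0.0116, 0.9268, 0.3753, 0.3946], [0.0, 0.0, 0.0, 1.0]]}
night_light [([237.0, 323.0], 0.7), ([200.0, 270.0], 0.3)]
charger [([205.0, 269.0], 0.6)]
extender [([222.0, 306.0], 0.92)]
```

Run:
```python
import cv2
a=cv2.imread("pics/top0.png");cv2.imwrite("pics/topc.png",cv2.resize(a[150:290,200:390],None,fx=4,fy=4,interpolation=cv2.INTER_CUBIC))
```

```text
(no output)
```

View pics/topc.png

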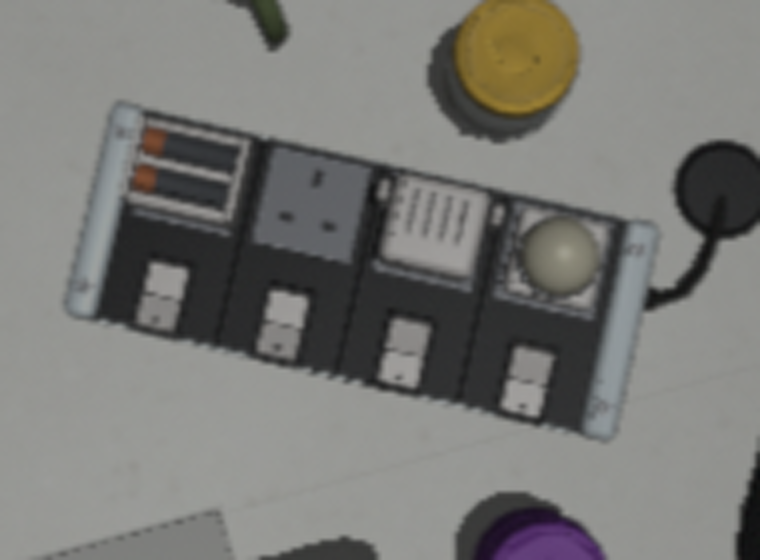

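View pics/scene0.png

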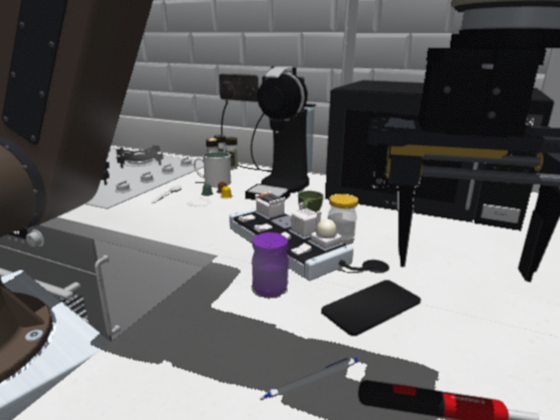

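View pics/top0.png

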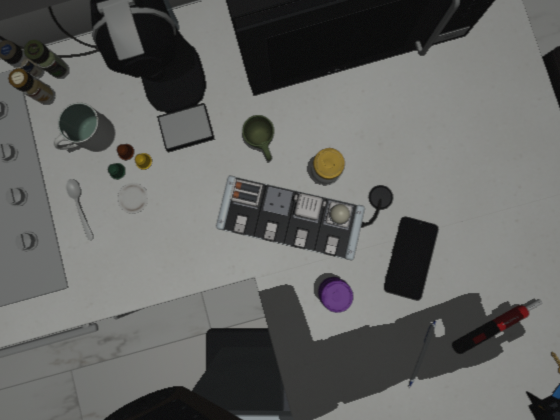

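The top view from left to right shows the charger (two cells, pixel (195,246)), the empty socket (200,279), the extender (207,309) and the night light (dome at (213,340)). 

Things that could be mistaken for the targets:
- **Night light:** the white dish at (197,132) or the extender block at (207,309).
- **Charger:** the extender, or the grey pad at (127,186).
- **Jar:** the purple look-alike at (293,336), standing in front of the unit, to be avoided.

The crop confirms the choice. The target rockers are the charger's at about (224,241) and the night light's at about (245,332).

```bash
cat > h.py <<'E'
import numpy as np,cv2
from plant import *
def px2w(cam,rc,z):
    k=get_calibration(cam);T=np.array(k['T']);r,c=rc
    d=T[:3,:3]@np.array([(c-k['cx'])/k['fx'],-(r-k['cy'])/k['fy'],-1]);o=T[:3,3]
    return o+d*(z-o[2])/d[2]
E
python3 - <<'E'
from h import *
a=cv2.imread("pics/top0.png");g=cv2.cvtColor(a,cv2.COLOR_BGR2GRAY)
P=[]
for c,r in((163,297),(284,324),(406,352),(527,380)):
    r0=150+r/4;c0=200+c/4;R=int(r0)-12;C=int(c0)-9
    w=np.clip(g[R:R+25,C:C+19].astype(float)-90,0,60)
    n,l,s,_=cv2.connectedComponentsWithStats((w>20).astype(np.uint8));i=1+np.argmax(s[1:,4])
    m=cv2.dilate((l==i).astype(np.uint8),np.ones((3,3)));w=w*m
    y,x=np.mgrid[R:R+25,C:C+19];p=((w*y).sum()/w.sum(),(w*x).sum()/w.sum());q=px2w("top",p,.042)
    P.append(q[:2]);print(np.round(p,1),s[i],np.round(q,4))
P=np.array(P);print(np.linalg.norm(np.diff(P,axis=0),axis=1))
d=P[0]-P[3];yaw=np.arctan2(-d[0],d[1]);print("yaw",yaw)
# end-cap corners at z=.036 from crop
for c,r in((118,102),(66,312),(658,226),(612,438)):print(np.round(px2w("top",(150+r/4,200+c/4),.036),4))
ux=np.array([np.cos(yaw),np.sin(yaw)]);uy=np.array([-ux[1],ux[0]]);m=P.mean(0)
for n,y,x in(("charger on",93,-12),("night off",-93,12)):print(n,m+ux*x/1e3+uy*y/1e3)
for n,l,z in(("night_light",-93,.06),("charger",93,.07)):
    r=recognise("top",n)[0]['point'];v=px2w("top",r,z)[:2]-m;print(n,"rel rocker",v@ux,v@uy)
r=regions_of("top","jar");print([(x['score'],px2w("top",x['point'],.09)) for x in r])
o=get_obs();print(o['eef_pos'],o['eef_rot'])
E
```

```text
[222.6 240.4] [  4   4  12  16 122] [ 0.5361 -0.0555  0.042 ]
[229.6 270.5] [  3   4  12  16 124] [ 0.5217 -0.1155  0.042 ]
[238.3 300.6] [  3   4  12  17 136] [ 0.504  -0.1749  0.042 ]
[245.5 331.2] [  4   4  12  17 137] [ 0.4895 -0.2351  0.042 ]
[0.06170821 0.0619629  0.06187522]
yaw -0.25369162228111874
[ 0.6323 -0.0326  0.036 ]
[ 0.526  -0.0065  0.036 ]
[ 0.5665 -0.3028  0.036 ]
[ 0.4617 -0.2779  0.036 ]
charger on [ 0.52454855 -0.05221669]
night off [ 0.50109825 -0.2382868 ]
night_light rel rocker 0.058735018082193204 -0.08500797541683405
charger rel rocker 0.05091026681269647 0.09501744150109173
[(0.92, array([ 0.40345716, -0.23459686,  0.09      ])), (0.58, array([ 0.641474 , -0.2249437,  0.09     ]))]
[ 0.27792162 -0.55982541  0.21468158] [3.14149208e+00 3.19724280e-05 4.60785761e-01]
```

Request:
send_rows(translation=[[0.3,-0.16,0],[0.6,-0.33,0],[0.8,-0.44,0],[1,-0.55,0],[1,-0.55,0],[1,-0.55,0],[1,-0.55,0],[1,-0.55,0]], turn=[0.0237,0.047,0.07,0.093,0.1137,0.1137,0.1137,0.1137], hand=[0,0,0,0,0,0,0,0])

```text
clock: 1.75
eef_pos: [0.3752, -0.4198, 0.2146]
eef_rot: [3.142, 0.0, -0.252]
force: [-0.1, 0.4, 0.3]
finger_gap: 0.0366
grasp_force: 0.0
```

```bash
cat >> h.py <<'E'
def rel(x,y,z,yaw=-.2537):
    o=get_obs();w=o['eef_rot'][2];d=np.array([x,y,z])-o['eef_pos'];c,s=np.cos(w),np.sin(w)
    print("t",o['clock'],"pos",np.round(o['eef_pos'],4),"rot",np.round(o['eef_rot'],4),"gap",round(o['finger_gap'],4),"F",np.round(o['force'],1))
    print("share",np.round(np.array([c*d[0]+s*d[1],s*d[0]-c*d[1],-d[2]])/.15,4),"turn",round((w-yaw)/2/np.pi,4))
E
python3 -c "
from h import *
rel(.502,-.2385,.09)"
```

```text
t 1.75 pos [ 0.3752 -0.4198  0.2146] rot [ 3.1415  0.     -0.2516] gap 0.0366 F [-0.1  0.4  0.3]
share [ 0.5178 -1.3807  0.8304] turn 0.0003
```

Request:
send_rows(translation=[[0.15,-0.3,0],[0.3,-0.6,0],[0.4,-0.8,0],[0.518,-1,0],[0.518,-1,0.2],[0.518,-1,0.3],[0.518,-1,0.3]], turn=[0,0,0,0,0,0,0], hand=[0,0,0,0,0,0,0])

```text
clock: 2.45
eef_pos: [0.4877, -0.2933, 0.1677]
eef_rot: [-3.14, 0.003, -0.252]
force: [-0.5, -0.1, 0.4]
finger_gap: 0.0004
grasp_force: 0.0
```

```bash
python3 -c "
from h import *
rel(.502,-.2385,.06)"
```

```text
t 2.45 pos [ 0.4877 -0.2933  0.1677] rot [-3.1403  0.0033 -0.2522] gap 0.0004 F [-0.5 -0.1  0.4]
share [ 0.0013 -0.3777  0.7182] turn 0.0002
```

Request:
send_rows(translation=[[0,-0.2,0],[0,-0.377,0],[0,-0.377,0.2],[0,-0.377,0.4],[0,-0.377,0.6],[0,-0.377,0.7],[0,-0.377,0.7],[0,-0.377,0.7]], turn=[0,0,0,0,0,0,0,0], hand=[0,0,0,0,0,0,0,0])

```text
clock: 3.25
eef_pos: [0.503, -0.2396, 0.0656]
eef_rot: [3.141, -0.001, -0.254]
force: [-0.4, -0.3, 1.2]
finger_gap: 0.0003
grasp_force: 0.0
```

Run:
```python
from h import *
rel(.502,-.2385,.040)
a=np.hstack([snapshot("top")[180:290,270:380],snapshot("scene")[190:300,260:370]])
cv2.imwrite("pics/a.png",cv2.resize(a,(800,400),interpolation=cv2.INTER_CUBIC))
```

```text
t 3.25 pos [ 0.503  -0.2396  0.0656] rot [ 3.1413e+00 -9.0000e-04 -2.5370e-01] gap 0.0003 F [-0.4 -0.3  1.2]
share [-0.0082 -0.0051  0.1704] turn -0.0
```

View pics/a.png

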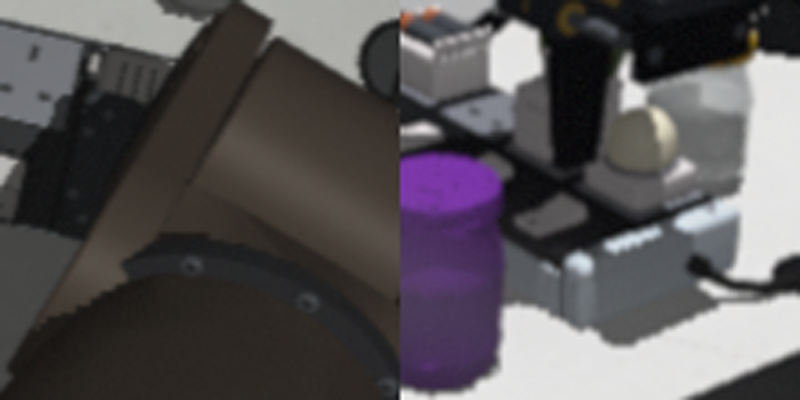

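The scene crop shows the closed tips at about (570,165), above the far half of the night light's rocker at (550,215) and clear of the dome. Pressing down slowly.

Request:
send_rows(translation=[[-0.006,-0.005,0.06],[-0.006,-0.005,0.11],[-0.006,-0.005,0.13],[-0.006,-0.005,0.14],[-0.006,-0.005,0.15],[-0.006,-0.005,0.16],[-0.006,-0.005,0.167],[-0.006,-0.005,0.17],[-0.006,-0.005,0.17]], turn=[0,0,0,0,0,0,0,0,0], hand=[0,0,0,0,0,0,0,0,0])

```text
clock: 4.25
eef_pos: [0.502, -0.2379, 0.0401]
eef_rot: [3.141, -0.001, -0.254]
force: [-3.7, 2.0, 13.1]
finger_gap: 0.0005
grasp_force: 6.6
```

Contact reached at z = 40 mm with 13 N, so it's at the stop. Lifting and moving toward the charger.

Request:
send_rows(translation=[[0,0,-0.2],[0,0,-0.5],[-0.05,-0.2,-0.5],[-0.1,-0.5,-0.5],[-0.173,-0.8,-0.5],[-0.173,-1,-0.5],[-0.173,-1,-0.5],[-0.173,-1,-0.5]], turn=[0,0,0,0,0,0,0,0], hand=[0,0,0,0,0,0,0,0])

```text
clock: 5.05
eef_pos: [0.5146, -0.0857, 0.1142]
eef_rot: [3.141, -0.0, -0.252]
force: [-0.1, 0.2, -0.2]
finger_gap: 0.0004
grasp_force: 0.0
```

Run:
```python
from h import *
rel(.5236,-.052,.065)
a=np.hstack([snapshot("top")[180:290,220:370],snapshot("scene")[190:300,220:370]])
cv2.imwrite("pics/b.png",cv2.resize(a,(800,293),interpolation=cv2.INTER_CUBIC))
```

```text
t 5.05 pos [ 0.5146 -0.0857  0.1142] rot [ 3.1414e+00 -2.0000e-04 -2.5200e-01] gap 0.0004 F [-0.1  0.2 -0.2]
share [ 0.0022 -0.2328  0.328 ] turn 0.0003
```

View pics/b.png

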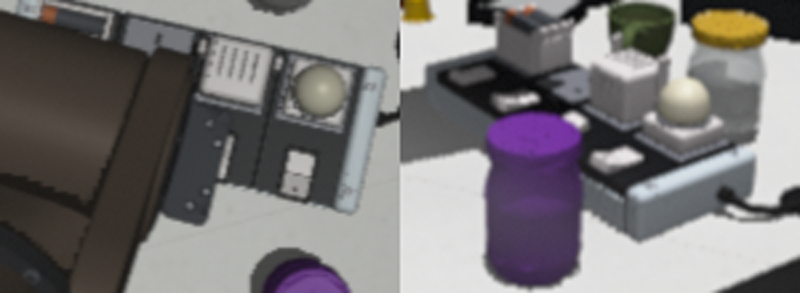

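The night light's rocker at (297,175) in the crop now shows its far half bright, as the "off" rockers do, so it has snapped over. Next is the charger.

Request:
send_rows(translation=[[0.002,-0.12,0],[0.002,-0.233,0],[0.002,-0.233,0.15],[0.002,-0.233,0.3],[0.002,-0.233,0.328],[0.002,-0.233,0.328],[0.002,-0.233,0.328]], turn=[0,0,0,0,0,0,0], hand=[0,0,0,0,0,0,0])

```text
clock: 5.85
eef_pos: [0.5239, -0.053, 0.0656]
eef_rot: [3.142, -0.001, -0.254]
force: [-0.5, 0.1, 0.4]
finger_gap: 0.0001
grasp_force: 0.0
```

```bash
python3 -c "
from h import *
rel(.5236,-.052,.04)"
```

```text
t 5.85 pos [ 0.5239 -0.053   0.0656] rot [ 3.1415e+00 -8.0000e-04 -2.5450e-01] gap 0.0001 F [-0.5  0.1  0.4]
share [-0.0034 -0.006   0.1708] turn -0.0001
```

Request:
send_rows(translation=[[-0.003,-0.005,0.06],[-0.003,-0.005,0.11],[-0.003,-0.005,0.13],[-0.003,-0.005,0.14],[-0.003,-0.005,0.15],[-0.003,-0.005,0.16],[-0.003,-0.005,0.167],[-0.003,-0.005,0.17],[-0.003,-0.005,0.17]], turn=[0,0,0,0,0,0,0,0,0], hand=[0,0,0,0,0,0,0,0,0])

```text
clock: 6.75
eef_pos: [0.5235, -0.0516, 0.0402]
eef_rot: [3.142, -0.001, -0.254]
force: [-3.5, 0.7, 10.0]
finger_gap: 0.0007
grasp_force: 5.2
```

Request:
send_rows(translation=[[0,0,-0.2],[0,0,-0.5],[0,0,-0.8],[0,0,-1],[-0.3,0,-1],[-0.6,0,-1],[-0.6,-0.3,-1],[-0.6,-0.6,-1],[-0.6,-0.9,-1],[-0.6,-1,-1],[-0.6,-1,-1]], turn=[0,0,0,0,0,0,0,0,0,0,0], hand=[0,0,0,0,0,0,0,0,0,0,0])

```text
clock: 7.85
eef_pos: [0.4739, 0.1178, 0.1893]
eef_rot: [-3.142, -0.0, -0.251]
force: [0.3, -0.2, 0.0]
finger_gap: 0.0005
grasp_force: 0.0
```

Run:
```python
from h import *
rel(.5236,-.052,.065)
a=np.hstack([snapshot("top")[150:290,200:390],snapshot("scene")[150:290,200:390]])
cv2.imwrite("pics/c.png",cv2.resize(a,(800,295),interpolation=cv2.INTER_CUBIC))
```

```text
t 7.85 pos [0.4739 0.1178 0.1893] rot [-3.1416e+00 -2.0000e-04 -2.5070e-01] gap 0.0005 F [ 0.3 -0.2  0. ]
share [0.6015 1.0142 0.8286] turn 0.0005
```

View pics/c.png

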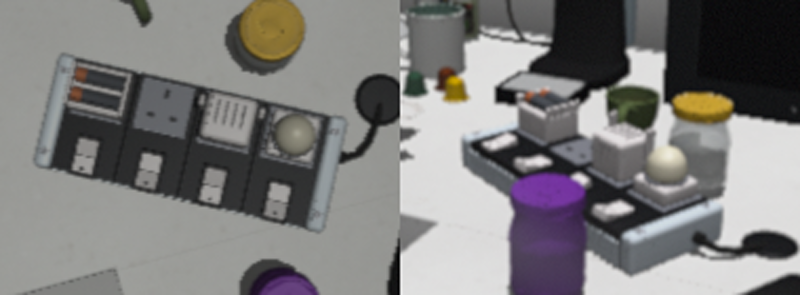

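The hand is clear. The rockers sit at (85,155), (150,170), (211,187) and (277,200) in the crop. I'll check which half is bright in numbers.

Run:
```python
from h import *
g=[cv2.cvtColor(x,cv2.COLOR_BGR2GRAY).astype(float) for x in(cv2.imread("pics/top0.png"),snapshot("top"))]
for n,r,c in(("charger",222.6,240.4),("empty",229.6,270.5),("ext",238.3,300.6),("night",245.5,331.2)):
    print(n,[[round(cv2.getRectSubPix(i.astype(np.float32),(5,3),(c-s*1,r+s*4)).mean()) for s in(-1,1)] for i in g])
```

```text
charger [[150, 130], [140, 154]]
empty [[152, 130], [157, 134]]
ext [[137, 151], [141, 155]]
night [[137, 152], [161, 126]]
```

The charger's rocker has gone over to on and the night light's to off, and the other two are unchanged.

```bash
python3 -c "
from plant import *
print(finish_job())"
```

```text
the job is handed in; nothing more can be done
None
```

The night light's socket is switched off and the charger's is switched on, as the final top picture shows; the other two switches are unchanged, the hand is clear, and the job is handed in.

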